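# Sort the worktop clutter into tray, stand and dish

## Robot

A 7-joint arm with a two-finger parallel gripper is mounted at the origin on a cart in front of the work surface, level with it; the furniture and walls round the work are solid. World frame = base frame: x ahead of the robot, y to its left, z up, the work surface at z = 0. Lengths are in m, angles in rad, forces in N, time in s.
With the tool pointing down it reaches from about 0.425 to 0.925 m from the base axis. Payload 6.8 kg.
Tool frame: the origin (TCP) lies on the front face of the gripper's body, between the roots of the fingers; the fingertips stand 73 mm ahead of it and the grasp point (between the pads) lies 54 mm ahead of it (env.nose_length is the distance from the TCP to the fingertips, in m); z points along the fingers, y is the line along which they close (so a half turn about z gives the same grasp; the last joint's range is limited). The gripper opens to 85 mm and grips with 20 to 120 N. Pads are 22 mm wide; open, the fingers measure 114 mm over their backs; the gripper's body (76 mm by 85 mm) begins 54 mm behind the grasp point. The pads swing forward as they close: fully open they stand 13 mm farther back than shut.
Start: joints at [1.21, 0.477, 0.022, 1.555, -0.011, 1.109, -0.083], TCP at [0.169, -0.654, 0.304] pointing down, gripper open.
Joint ranges: [-2.96, 2.96], [-0.34, 2.1], [-1.41, 1.46], [0.24, 2.44], [-1.37, 4.51], [0.17, 1.92], [-2.96, 2.96]. Speed limits (rad/s): [2.39, 2.39, 3.14, 3.14, 3.14, 3.14, 3.14].

## Interface

Orientations are given as a unit quaternion [w, x, y, z].
In Python, from cell import env, kin, camera, calibration, job gives the robot as it stands. The module is installed in compiled form; this text tells all that it offers. Calls block until the motion is done:
- env.reach(position, orientation): joint-space move of the TCP to a pose.
- env.movel(position, velocity=0.15, rot=None, stop_force=None): straight line of the TCP; rot=None keeps the orientation; velocity is the mean speed in m/s. With stop_force (N) it stops when the force on the tool has changed by that much, and returns True; else False.
- env.goto_joints(angles): joint-space move.
- env.grip(opening, f_grip=None): finger opening in m; f_grip is the grip in N (None keeps the last); returns when the fingers have stopped.
- env.dwell(seconds).
- kin.inverse_kinematics(position, orientation): joint angles nearest the present ones, or None.
- env.get_state(): the state.
- camera(name): name is "side" or "top"; returns (picture, depth): 400x640x3 uint8, blue, green, red; 400x640 float32, m along the optical axis (not along the pixel's ray), 0 where there is no reading.
- calibration(name): a dict with "fx", "fy", "cx", "cy" (pixels), "rvec" (rotation vector, rad) and "tvec" (3), from world to camera coordinates, as OpenCV has them. Camera axes: x right, y down, z forward; pixel columns grow to the right and rows downward; lengths in m; the calibration is good to about 2 mm. A picture is of the moment at which its call begins. calibration takes no time and is no camera call.
A pose or a line that the arm cannot do raises env.PlanningError and nothing moves.
- job.job_done(): hands the job in; it is judged then, once.
The state is a dict: "time": time; "qpos": joint angles; "joint_velocities": joint speeds; "joint_torque": joint torques, N m; "tcp_pos": TCP position; "orientation": TCP orientation; "force": force on the tool from outside, world axes, zero at the start; "torque": the same for the moment, N m; "opening": finger opening in m; "gripper_force": force on a finger pad.
Only numpy, scipy, OpenCV 4.12 (cv2) and the standard library are available. Lean on these libraries where they do the work, as an engineer would, in place of code of your own. Each camera call takes 0.05 s, during which the arm holds its last target. There are 200 camera calls.

## Task

Tidy the five things standing in front of the robot: stand the coffee tools (tamper and dosing cup) upright in the two square bays of the coffee tray, one in each bay, stand the seasonings (the near spice jar and salt shaker) upright in the two round holes of the spice stand, one in each hole, and lay the near lemon flat in the round fruit dish. It does not matter which of a pair takes which bay or hole. Leave the large mug at the right and the small espresso cup at the left where they stand.

Things in the scene. Friction and masses are not known exactly. Their poses are not given: they have to be found in the camera images.
- tamper: Coffee tamper standing on its base, belongs in the coffee tray: steel foot 58 mm diameter and 30 mm high, above it a turned dark-wood grip at most 36 mm in diameter, 94 mm high overall, 0.38 kg. Origin at the centre of its underside, z up. Take it by the wooden grip, about 68 mm up.
- dosing_cup: Small open steel cup, belongs in the coffee tray: 58 mm diameter, 50 mm high, thin wall, no handle, brown inside, 0.12 kg. Origin at the centre of its underside, z up. Take it across the outside near the top (about 40 mm up).
- spice_jar: Round glass spice jar with a green cap, belongs in the spice stand: 46 mm diameter, 106 mm high, 0.11 kg. Origin at the centre of its underside, z up. Grip it about 75 mm up. It is the one in the near row within 0.5 m ahead of the robot; similar jars at the back wall stay.
- salt_shaker: Round clear salt shaker with a grey perforated cap, belongs in the spice stand: at most 44 mm diameter (34 mm at the cap, above 70 mm), 90 mm high, 0.10 kg; its slightly rounded foot lets it rock a few degrees. Origin at the centre of its underside, z up. Grip it about 52 mm up. It is the one in the near row; a similar one at the back stays.
- lemon: Yellow lemon, belongs in the fruit dish: lies flat with its long axis (own x) 73 mm, 53 mm across (own y), 54 mm high, 0.11 kg; it does not roll. Origin at the middle of its underside, z up. At the start its long axis runs crosswise (within 0.5 rad of world y). Grip it across its 53 mm, about 38 mm up. It is the one in the near row; the lemons on the board stay.
- coffee_tray: Fixed wooden tray with two square bays side by side: outside 90 mm (own x) by 163 mm (own y) by 18 mm high, walls 5 mm, floor 5 mm thick, a 5 mm partition in the middle. Origin at the centre of its underside, z up. Bay centres at own y = +39.5 mm and -39.5 mm, x = 0; each bay is 80 mm by 74 mm inside, its floor 5 mm above the worktop. Own y runs within 0.12 rad of world y.
- spice_stand: Fixed wooden block with two round holes: 76 mm (own x) by 140 mm (own y) by 20 mm high. Origin at the centre of its underside, z up. Hole centres at own y = +33 mm and -33 mm, x = 0; holes 62 mm in diameter, 12 mm deep, their floor 8 mm above the worktop. Own y runs within 0.12 rad of world y.
- fruit_dish: Fixed shallow round wooden dish: 140 mm diameter at the rim, 16 mm high, flat inside floor 114 mm in diameter, 6 mm above the worktop. Origin at the centre of its underside, z up.
- mug_1: Bystander: plain off-white mug with handle, 101 mm high, 78 mm wide without the handle, standing at the right of the work. Origin at the middle of its underside. Leave it alone.
- small_mug: Bystander: small white spotted espresso cup with a handle, 55 mm high, 63 mm wide without the handle, at the left in front of the sink. Origin at the middle of its underside. Leave it alone.

How it is judged:
At the end, for the whole second after the job is handed in: Tamper and cup upright (0.17 rad) on the floor (4 mm) of coffee tray bays, within 16 mm of bay centres in x and y; jar and shaker likewise in the stand's holes, within 13 mm; lemon in the dish within 30 mm of its centre, underside 1 to 14 mm above the dish's; all released, at rest (x of tamper in the frame of coffee_tray between -0.016 and 0.016 m and (y of tamper in the frame of coffee_tray between 0.0235 and 0.0555 m or y of tamper in the frame of coffee_tray between -0.0555 and -0.0235 m) and z of tamper in the frame of coffee_tray between 0.001 and 0.009 m and angle between each of tamper, dosing_cup, spice_jar, salt_shaker's own z axis and vertical below 0.17 rad and linear speed of each of tamper, dosing_cup, spice_jar, salt_shaker, lemon below 0.02 m/s and angular speed of each of tamper, dosing_cup, spice_jar, salt_shaker, lemon below 0.2 rad/s and x of dosing_cup in the frame of coffee_tray between -0.016 and 0.016 m and (y of dosing_cup in the frame of coffee_tray between 0.0235 and 0.0555 m or y of dosing_cup in the frame of coffee_tray between -0.0555 and -0.0235 m) and z of dosing_cup in the frame of coffee_tray between 0.001 and 0.009 m and x of spice_jar in the frame of spice_stand between -0.013 and 0.013 m and (y of spice_jar in the frame of spice_stand between 0.02 and 0.046 m or y of spice_jar in the frame of spice_stand between -0.046 and -0.02 m) and z of spice_jar in the frame of spice_stand between 0.004 and 0.012 m and x of salt_shaker in the frame of spice_stand between -0.013 and 0.013 m and (y of salt_shaker in the frame of spice_stand between 0.02 and 0.046 m or y of salt_shaker in the frame of spice_stand between -0.046 and -0.02 m) and z of salt_shaker in the frame of spice_stand between 0.004 and 0.012 m and horizontal distance between lemon and fruit_dish below 0.03 m and z of lemon in the frame of fruit_dish between 0.001 and 0.014 m); the robot touches nothing.
It fails at once if the mug or the espresso cup is pushed more than 25 mm or tipped (distance of any of mug_1, small_mug from where it was at the start of the episode above 0.025 m or angle between any of mug_1, small_mug's own z axis and vertical above 0.3 rad).
It also fails if it takes over 131 s, if anything falls off the work surface, if the arm or the gripper's body presses on something with over 40 N, if the wrist force passes 120 N, or if a joint passes its speed limit or range.

## Working session

There is one attempt and no reset: what is moved stays moved. The work goes in short steps, each a Python script; the robot and the scene stay as the last script left them, time stands still between calls to the robot, and variables do not carry over. Pictures are saved under pics/ and viewed, at most 14 in all, crops included, and the job is handed in when it is done.

```bash
mkdir -p pics; ls; python3 - <<'E'
from cell import env,kin,camera,calibration
import cv2,numpy as np
for n in("side","top"):
    p,d=camera(n);cv2.imwrite(f"pics/{n}0.png",p);np.save(f"pics/{n}0.npy",d)
    c=calibration(n);print(n,c);R=cv2.Rodrigues(np.array(c["rvec"],float))[0];print(-R.T@np.array(c["tvec"]).ravel())
print(env.get_state()["orientation"],env.get_state()["time"],env.nose_length)
E
```

```text
pics
side {'fx': 396.9179041405018, 'fy': 396.9179041405018, 'cx': 319.0185087105442, 'cy': 198.38811732479343, 'rvec': array([ 2.10332026, -0.18943605,  0.12488516]), 'tvec': array([-0.50555228,  0.00755785,  1.08215591])}
[ 0.31805938 -1.00154309  0.56784797]
top {'fx': 418.2884144485423, 'fy': 418.2884144485423, 'cx': 324.79830114560866, 'cy': 200.73309703924835, 'rvec': array([ 2.15687841, -2.16817036,  0.15313327]), 'tvec': array([-0.15163966,  0.49345528,  1.20334122])}
[ 0.33625993 -0.13594581  1.25816167]
[-8.06980357e-04  9.92019743e-01  1.26079952e-01 -1.52140917e-04] 0.1 0.0726
```

View pics/side0.png

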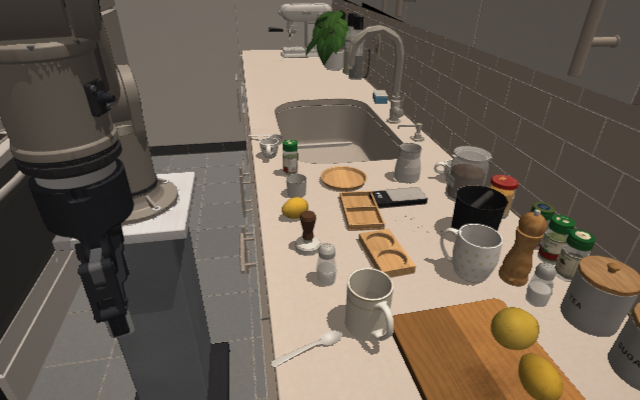

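View pics/top0.png

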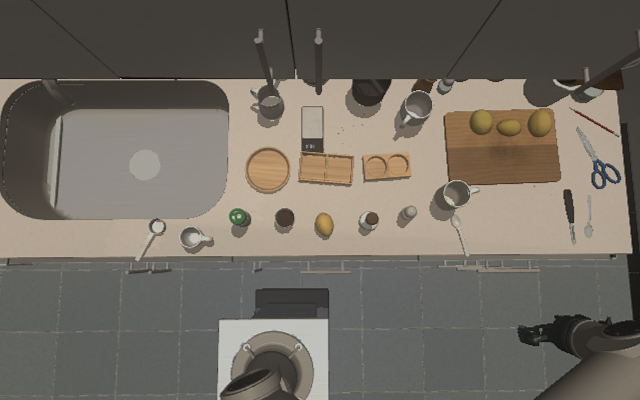

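Both views show the near row in the top image: jar (239,216), dosing cup (285,216), lemon (324,224), tamper (369,220) and shaker (408,213). The places are the dish (268,170), tray (326,168) and stand (387,165). The bystanders are the espresso cup (195,238) and the mug (456,193).

```bash
cat > h.py <<'E'
import cv2,numpy as np
from cell import env,kin,camera,calibration,job
def cloud(name,d):
    c=calibration(name);R=cv2.Rodrigues(np.array(c["rvec"],float))[0];t=np.array(c["tvec"]).ravel()
    v,u=np.mgrid[:400,:640]
    P=np.stack([(u-c["cx"])/c["fx"]*d,(v-c["cy"])/c["fy"]*d,d],-1)
    W=(P-t)@R; W[d==0]=np.nan
    return W
def pix(name,p):
    c=calibration(name);K=np.array([[c["fx"],0,c["cx"]],[0,c["fy"],c["cy"]],[0,0,1.]])
    return cv2.projectPoints(np.array(p,float).reshape(-1,3),np.array(c["rvec"],float),np.array(c["tvec"],float),K,None)[0][:,0]
E
python3 - <<'E'
from h import *
Wt=cloud("top",np.load("pics/top0.npy"));Ws=cloud("side",np.load("pics/side0.npy"))
for n,(u,v) in dict(jar=(239,216),cup=(285,216),lemon=(324,224),tamper=(369,220),shaker=(408,213),small=(190,238),mug=(456,193),dish=(268,170),tray=(326,168),stand=(387,165)).items():
    c=Wt[v,u]; big=n in("dish","tray","stand"); r=.1 if big else .05
    for nm,W in(("top",Wt),("side",Ws)):
        q=W.reshape(-1,3); 
        with np.errstate(invalid='ignore'):
            q=q[(np.hypot(*(q[:,:2]-c[:2]).T)<r)&(q[:,2]>(.009))&(q[:,2]<.13)]
        if len(q)<5: print(n,nm,"few",len(q),c);continue
        zt=np.percentile(q[:,2],95)
        rect=cv2.minAreaRect(q[:,:2].astype(np.float32))
        hi=q[q[:,2]>zt-.012]
        print(n,nm,len(q),"z95 %.3f"%zt,"min",q[:,:2].min(0).round(3),"max",q[:,:2].max(0).round(3),"mid-hi",((hi.min(0)+hi.max(0))/2).round(3)[:2],"rect",np.round(rect[0],3),np.round(rect[1],3),round(rect[2],1))
with np.errstate(invalid='ignore'):
  for nm,W in(("top",Wt),("side",Ws)):
    m=(W[...,0]>.45)&(W[...,0]<.5)&(abs(W[...,1]+.2)<.3); print(nm,"table z",np.nanmedian(W[...,2][m]))
a=cv2.imread("pics/top0.png")[130:260,170:490];cv2.imwrite("pics/topc.png",cv2.resize(a,None,fx=2.5,fy=2.5,interpolation=2))
E
```

```text
jar top 316 z95 0.110 min [0.412 0.067] max [0.464 0.112] mid-hi [0.442 0.09 ] rect [0.44 0.09] [0.046 0.05 ] 81.0
jar side 517 z95 0.107 min [0.419 0.063] max [0.466 0.11 ] mid-hi [0.443 0.088] rect [0.442 0.086] [0.046 0.045] 59.7
cup top 312 z95 0.048 min [ 0.417 -0.065] max [ 0.471 -0.009] mid-hi [ 0.444 -0.037] rect [ 0.444 -0.037] [0.056 0.054] 89.8
cup side 404 z95 0.050 min [ 0.415 -0.065] max [ 0.472 -0.004] mid-hi [ 0.443 -0.035] rect [ 0.443 -0.036] [0.06  0.056] 65.0
lemon top 331 z95 0.055 min [ 0.391 -0.175] max [ 0.456 -0.125] mid-hi [ 0.423 -0.151] rect [ 0.424 -0.15 ] [0.05  0.065] 89.8
lemon side 421 z95 0.054 min [ 0.389 -0.179] max [ 0.457 -0.138] mid-hi [ 0.424 -0.157] rect [ 0.423 -0.16 ] [0.07 0.04] 9.1
tamper top 299 z95 0.097 min [ 0.409 -0.313] max [ 0.464 -0.256] mid-hi [ 0.436 -0.283] rect [ 0.435 -0.283] [0.057 0.053] 39.4
tamper side 683 z95 0.094 min [ 0.407 -0.314] max [ 0.463 -0.261] mid-hi [ 0.435 -0.286] rect [ 0.434 -0.288] [0.05  0.055] 79.8
shaker top 200 z95 0.091 min [ 0.434 -0.416] max [ 0.476 -0.35 ] mid-hi [ 0.456 -0.396] rect [ 0.457 -0.385
[... 754 characters left out ...]
 52.7
dish side 357 z95 0.018 min [ 0.526 -0.082] max [0.662 0.092] mid-hi [0.594 0.005] rect [0.597 0.005] [0.134 0.172] 15.0
tray top 773 z95 0.022 min [ 0.54  -0.241] max [ 0.69  -0.074] mid-hi [ 0.618 -0.158] rect [ 0.618 -0.16 ] [0.165 0.138] 83.2
tray side 763 z95 0.020 min [ 0.545 -0.243] max [ 0.692 -0.073] mid-hi [ 0.618 -0.158] rect [ 0.621 -0.16 ] [0.166 0.139] 84.7
stand top 899 z95 0.024 min [ 0.536 -0.414] max [ 0.645 -0.269] mid-hi [ 0.602 -0.341] rect [ 0.589 -0.342] [0.11 0.14] 4.1
stand side 1176 z95 0.022 min [ 0.558 -0.414] max [ 0.644 -0.268] mid-hi [ 0.601 -0.341] rect [ 0.602 -0.341] [0.078 0.144] 4.5
top table z 0.0016419090501256725
side table z 0.0016882561499960698
```

View pics/topc.png

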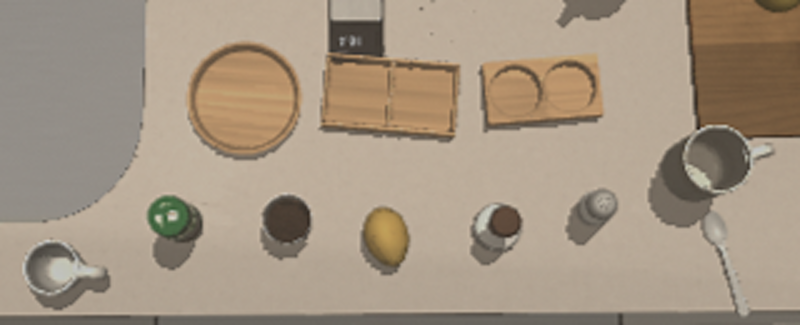

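```bash
python3 - <<'E'
from h import *
from scipy.optimize import differential_evolution as DE
Wt=cloud("top",np.load("pics/top0.npy")).reshape(-1,3);Ws=cloud("side",np.load("pics/side0.npy")).reshape(-1,3)
np.seterr(invalid='ignore')
def loc(q,p):
    c,s=np.cos(p[2]),np.sin(p[2]);d=q[:,:2]-p[:2];return d[:,0]*c+d[:,1]*s,-d[:,0]*s+d[:,1]*c
def tray(q,p):
    x,y=loc(q,p);x,y=abs(x),abs(y);inn=(x<.045)&(y<.0815);bay=(x<.040)&(abs(y-.0395)<.037);return np.where(inn,np.where(bay,.005,.018),0)
def stand(q,p):
    x,y=loc(q,p);x,y=abs(x),abs(y);return np.where((x<.038)&(y<.07),np.where(np.hypot(x,y-.033)<.031,.008,.020),0)
def dish(q,p):
    r=np.hypot(*(q[:,:2]-p[:2]).T);return np.where(r<.057,.006,np.where(r<.07,.006+.010*(r-.057)/.013,0))
for n,f,c,th in(("tray",tray,(.618,-.158),.15),("stand",stand,(.602,-.341),.15),("dish",dish,(.597,.008),1e-4)):
  for nm,W in(("top",Wt),("side",Ws)):
    q=W[(abs(W[:,0]-c[0])<.085)&(abs(W[:,1]-c[1])<.09 )&(W[:,2]<.05)]-[0,0,.0016]
    r=DE(lambda p:np.minimum(abs(q[:,2]-f(q,p)),.01).mean(),[(c[0]-.02,c[0]+.02),(c[1]-.02,c[1]+.02),(-th,th)],seed=1,tol=1e-6)
    m=f(q,r.x); print(n,nm,r.x.round(4),round(r.fun,5),"rim z %.3f floor z %.3f"%(np.median(q[m>.015,2]),np.median(q[(m<.01)&(m>0),2])))
for nm,W in(("top",Wt),("side",Ws)):
  q=W[(abs(W[:,0]-.424)<.05)&(abs(W[:,1]+.152)<.05)&(W[:,2]>.022)]
  w,v=np.linalg.eigh(np.cov(q[:,:2].T)); print("lemon",nm,q[:,:2].mean(0),np.sqrt(w)*1e3,v[:,1],"long-axis deg",np.degrees(np.arctan2(v[1,1],v[0,1])), "rect",cv2.minAreaRect(q[:,:2].astype(np.float32)))
q=Wt[(abs(Wt[:,0]-.69)<.02)&(abs(Wt[:,1]+.12)<.03)];print("phone z",np.median(q[:,2]),q[:,2].max())
def R(a):
    y=np.array([np.cos(a),np.sin(a),0]);z=np.array([0,0,-1.]);return np.stack([np.cross(y,z),y,z],1)
def quat(a):
    from scipy.spatial.transform import Rotation as T
    x,y,z,w=T.from_matrix(R(a)).as_quat();return [w,x,y,z]
for p in((.455,-.397),(.436,-.285),(.443,-.036),(.442,.088),(.424,-.152),(.6,-.34),(.62,-.16),(.6,.006)):
  print(p,[(round(a,2),(lambda j:None if j is None else round(j[6],2))(kin.inverse_kinematics([*p,.1],quat(a)))) for a in(0,np.pi/2,np.pi,-np.pi/2)])
E
```

```text
tray top [ 0.598  -0.1576 -0.095 ] 0.00334 rim z 0.017 floor z 0.005
tray side [ 0.5983 -0.1544 -0.1176] 0.00365 rim z 0.016 floor z 0.005
stand top [ 0.6031 -0.3418  0.0717] 0.0023 rim z 0.019 floor z 0.008
stand side [ 0.6022 -0.3391  0.0752] 0.00226 rim z 0.019 floor z 0.007
dish top [ 0.5944  0.0193 -0.    ] 0.00239 rim z 0.004 floor z 0.006
dish side [0.5935 0.0193 0.    ] 0.00266 rim z 0.013 floor z 0.005
lemon top [ 0.42333935 -0.15083078] [12.70451585 17.64637328] [-0.94988326 -0.31260485] long-axis deg -161.78371889930958 rect ((0.4238165318965912, -0.14995098114013672), (0.04976616054773331, 0.06496906280517578), 89.84188079833984)
lemon side [ 0.42157946 -0.16463944] [ 9.02478176 17.57585712] [-0.98837307 -0.15204829] long-axis deg -171.2543535868182 rect ((0.42328181862831116, -0.15987752377986908), (0.06975377351045609, 0.03980366140604019), 9.059734344482422)
phone z 0.626028513933199 0.7187832350197942
(0.455, -0.397) [(0, np.float64(0.39)), (1.57, np.float64(1.74)), (3.14, np.float64(-2.28)), (-1.57, np.float64(-0.98))]
(0.436, -0.285) [(0, np.float64(0.15)), (1.57, np.float64(1.56)), (3.14, np.float64(-2.48)), (-1.57, np.float64(-1.19))]
(0.443, -0.036) [(0, np.float64(-0.49)), (1.57, np.float64(0.96)), (3.14, np.float64(-2.16)), (-1.57, np.float64(-1.93))]
(0.442, 0.088) [(0, np.float64(-0.96)), (1.57, np.float64(0.54)), (3.14, np.float64(1.92)), (-1.57, np.float64(-2.28))]
(0.424, -0.152) [(0, np.float64(-0.15)), (1.57, np.float64(1.28)), (3.14, np.float64(-2.8)), (-1.57, np.float64(-1.52))]
(0.6, -0.34) [(0, np.float64(0.2)), (1.57, np.float64(1.59)), (3.14, np.float64(-2.5)), (-1.57, np.float64(-1.19))]
(0.62, -0.16) [(0, np.float64(-0.22)), (1.57, np.float64(1.27)), (3.14, np.float64(-2.82)), (-1.57, np.float64(-1.54))]
(0.6, 0.006) [(0, np.float64(-0.51)), (1.57, np.float64(0.91)), (3.14, np.float64(-2.25)), (-1.57, np.float64(-1.92))]
```

```bash
cat >> h.py <<'E'
from scipy.spatial.transform import Rotation as T
def quat(a):
    y=np.array([np.cos(a),np.sin(a),0]);z=np.array([0,0,-1.])
    x,y,z,w=T.from_matrix(np.stack([np.cross(y,z),y,z],1)).as_quat();return [w,x,y,z]
E
python3 - <<'E'
from h import *
from scipy.optimize import differential_evolution as DE
np.seterr(invalid='ignore')
def loc(q,p):
    c,s=np.cos(p[2]),np.sin(p[2]);d=q[:,:2]-p[:2];return d[:,0]*c+d[:,1]*s,-d[:,0]*s+d[:,1]*c
def tray(q,p):
    x,y=loc(q,p);x,y=abs(x),abs(y);inn=(x<.045)&(y<.0815);bay=(x<.040)&(abs(y-.0395)<.037);return np.where(inn,np.where(bay,.005,.018),0)
def dish(q,p):
    r=np.hypot(*(q[:,:2]-p[:2]).T);return np.where(r<.057,.006,np.where(r<.07,.006+.010*(r-.057)/.013,0))
for nm in("top","side"):
    W=cloud(nm,np.load(f"pics/{nm}0.npy")).reshape(-1,3)
    for n,f,c,th in(("tray",tray,(.59,-.158),.15),("dish",dish,(.594,.019),1e-4)):
        q=W[(W[:,0]>c[0]-.09)&(W[:,0]<c[0]+(.05 if n=="tray" else .09))&(abs(W[:,1]-c[1])<(.1 if n=="tray" else .085))&(W[:,2]<.05)]-[0,0,.0016]
        r=DE(lambda p:np.minimum(abs(q[:,2]-f(q,p)),.01).mean(),[(c[0]-.03,c[0]+.03),(c[1]-.03,c[1]+.03),(-th,th)],seed=1,tol=1e-6)
        print(n,nm,r.x.round(4),round(r.fun,5))
    q=W[(W[:,0]>.645)&(W[:,0]<.72)&(abs(W[:,1]+.13)<.06)&(W[:,2]<.1)&(W[:,2]>.008)];print("behind tray",len(q),q.min(0),q.max(0))
    q=W[(W[:,0]>.3)&(W[:,0]<.8)&(abs(W[:,1]+.15)<.35)&(W[:,2]>.3)];print("overhead",len(q),len(q) and (q.min(0),q.max(0)))
E
```

```text
tray top [ 0.5974 -0.1577 -0.0904] 0.00228
dish top [5.944e-01 1.930e-02 1.000e-04] 0.00225
behind tray 535 [ 0.64525187 -0.18708526  0.00821147] [ 0.71985699 -0.07357924  0.02726715]
overhead 33728 (array([ 0.64536326, -0.49998903,  0.45259869]), array([0.70839244, 0.19997977, 0.72046754]))
tray side [ 0.5968 -0.1546 -0.0882] 0.00259
dish side [0.5935 0.0193 0.    ] 0.00217
behind tray 424 [ 0.64577041 -0.15167733  0.00802267] [ 0.71988963 -0.08195495  0.02219569]
overhead 5765 (array([ 0.64527366, -0.49994642,  0.45241592]), array([0.68943078, 0.19871603, 0.52882866]))
```

```bash
cat >> h.py <<'E'
G=.054
O=dict(shaker=((.4545,-.3975),.052,.044,0),jar=((.442,.088),.075,.046,0),cup=((.4437,-.036),.040,.058,0),tamper=((.4355,-.286),.068,.036,0),lemon=((.4235,-.1515),.038,.053,-1.31))
D=dict(shaker=((.6050,-.3734),.008),jar=((.6002,-.3076),.008),cup=((.5935,-.1953),.005),tamper=((.6005,-.1167),.005),lemon=((.594,.0193),.006))
def pick(n,f=50):
    (x,y),h,w,a=O[n]
    env.grip(min(.085,w+.034))
    env.reach([x,y,max(.25,0)],quat(a))
    env.movel([x,y,h+G],.15)
    env.grip(.01,f)
    s=env.get_state();print(n,"closed",round(s["opening"],4),"F",s["gripper_force"],"tcp",s["tcp_pos"].round(4) if hasattr(s["tcp_pos"],"round") else s["tcp_pos"])
    env.movel([x,y,.26],.2);s=env.get_state();print("lifted open",round(s["opening"],4),"t",s["time"])
def place(n):
    (x,y),h,w,a=O[n];(X,Y),f=D[n]
    env.movel([.47,Y,.26],.25)
    zc=f+h+G+.035
    env.movel([X,Y,zc],.2)
    hit=env.movel([X,Y,f+h+G-.005],.04,stop_force=5)
    s=env.get_state();print("hit",hit,np.round(s["tcp_pos"],4),"expected z",f+h+G,"force",np.round(s["force"],1))
    env.grip(min(.085,s["opening"]+.024))
    env.movel([X,Y,zc+.02],.1)
    env.movel([.47,Y,.26],.25);print("t",env.get_state()["time"])
E
python3 - <<'E'
from h import *
s=env.get_state();q=np.array(s["qpos"],float);p0=np.array(s["tcp_pos"])
q2=q.copy();q2[5]-=.2;env.goto_joints(q2);p1=np.array(env.get_state()["tcp_pos"])
print("axis6-TCP dist",np.linalg.norm(p1-p0)/(2*np.sin(.1)),p1-p0)
pick("shaker",40)
for n,(p,f) in D.items():
    print(n,kin.inverse_kinematics([*p,f+O[n][1]+G],quat(O[n][3])) is not None)
p,d=camera("side");cv2.imwrite("pics/side1.png",p)
E
```

```text
axis6-TCP dist 0.25169863334802073 [ 0.01651992 -0.04725036  0.00448867]
shaker closed 0.0375 F 39.58049773013954 tcp [ 0.455  -0.3978  0.1071]
lifted open 0.0379 t 4.7167
shaker True
jar True
cup True
tamper True
lemon True
```

View pics/side1.png

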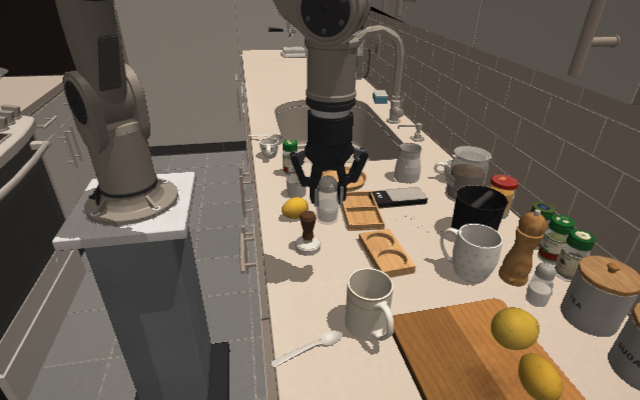

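The shaker hangs upright in the fingers near (327,200). Axis 6 sits 0.25 m above the TCP, so I'll check the cupboards overhead before reaching in.

```bash
python3 - <<'E'
from h import *
np.seterr(invalid='ignore')
for nm in("top","side"):
    W=cloud(nm,np.load(f"pics/{nm}0.npy")).reshape(-1,3)
    for y in np.arange(-.5,.15,.05):
        q=W[(W[:,0]>.45)&(W[:,0]<.72)&(W[:,1]>y)&(W[:,1]<y+.05)&(W[:,2]>.3)&(W[:,2]<1)]
        if len(q): i=q[:,2].argmin();j=q[:,0].argmin();print(nm,round(y,2),len(q),"lowest",q[i].round(3),"frontmost",q[j].round(3))
E
```

```text
top -0.5 2362 lowest [ 0.687 -0.459  0.455] frontmost [ 0.684 -0.471  0.661]
top -0.45 2380 lowest [ 0.687 -0.439  0.455] frontmost [ 0.684 -0.406  0.585]
top -0.4 2364 lowest [ 0.687 -0.37   0.456] frontmost [ 0.684 -0.352  0.654]
top -0.35 2388 lowest [ 0.687 -0.323  0.455] frontmost [ 0.684 -0.31   0.578]
top -0.3 2385 lowest [ 0.688 -0.281  0.454] frontmost [ 0.684 -0.271  0.685]
top -0.25 2390 lowest [ 0.687 -0.226  0.456] frontmost [ 0.684 -0.245  0.695]
top -0.2 2393 lowest [ 0.687 -0.184  0.456] frontmost [ 0.684 -0.17   0.662]
top -0.15 2507 lowest [ 0.687 -0.15   0.455] frontmost [ 0.645 -0.136  0.525]
top -0.1 2456 lowest [ 0.688 -0.1    0.455] frontmost [ 0.648 -0.051  0.642]
top -0.05 2428 lowest [ 0.687 -0.019  0.455] frontmost [ 0.646 -0.048  0.586]
top -0.0 2410 lowest [0.689 0.031 0.453] frontmost [0.685 0.045 0.703]
top 0.05 2414 lowest [0.688 0.095 0.455] frontmost [0.684 0.082 0.587]
top 0.1 2432 lowest [0.688 0.129 0.454] frontmost [0.684 0.14  0.567]
side -0.5 1345 lowest [ 0.687 -0.491  0.453] frontmost [ 0.683 -0.462  0.466]
side -0.45 1021 lowest [ 0.687 -0.4
[... 172 characters left out ...]
ost [ 0.684 -0.3    0.508]
side -0.3 471 lowest [ 0.686 -0.278  0.453] frontmost [ 0.684 -0.26   0.489]
side -0.25 370 lowest [ 0.687 -0.23   0.453] frontmost [ 0.684 -0.207  0.48 ]
side -0.2 291 lowest [ 0.687 -0.19   0.453] frontmost [ 0.684 -0.192  0.506]
side -0.15 334 lowest [ 0.687 -0.133  0.453] frontmost [ 0.645 -0.138  0.481]
side -0.1 143 lowest [ 0.687 -0.068  0.453] frontmost [ 0.647 -0.051  0.472]
side -0.05 133 lowest [ 0.687 -0.033  0.453] frontmost [ 0.647 -0.049  0.485]
side -0.0 92 lowest [0.686 0.007 0.453] frontmost [0.684 0.03  0.475]
side 0.05 55 lowest [0.688 0.097 0.453] frontmost [0.685 0.089 0.484]
side 0.1 74 lowest [0.688 0.139 0.453] frontmost [0.685 0.129 0.476]
```

```bash
python3 - <<'E'
s=open("h.py").read()
s=s.replace("zc=f+h+G+.035","zc=f+h+G+.022").replace("    env.movel([X,Y,zc+.02],.1)\n","""    z=s["tcp_pos"][2]
    if n in("jar","tamper"):
        env.movel([X,Y+.055,z],.12); Y+=.055
    else: env.movel([X,Y,z+dict(shaker=.062,cup=.038,lemon=.045)[n]],.12)
""")
open("h.py","w").write(s)
E
python3 - <<'E'
from h import *
place("shaker")
pick("jar",40)
p,d=camera("side");cv2.imwrite("pics/side2.png",p)
p,d=camera("top");cv2.imwrite("pics/top2.png",p);np.save("pics/top2.npy",d)
E
```

```text
hit True [ 0.6048 -0.3734  0.1151] expected z 0.11399999999999999 force [-1.7  0.2  6.1]
t 8.4583
jar closed 0.0444 F 40.076927952468395 tcp [0.4425 0.088  0.1299]
lifted open 0.0445 t 12.6583
```

View pics/side2.png

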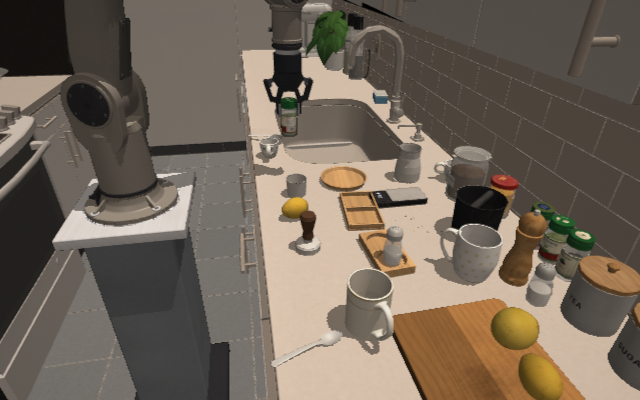

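The shaker stands upright in the nearer hole (393,247), and the jar is held upright at (288,115). I'll carry on with the rest.

```bash
python3 - <<'E'
from h import *
place("jar")
pick("cup",30)
place("cup")
pick("tamper",60)
for n in("side","top"):
    p,d=camera(n);cv2.imwrite(f"pics/{n}3.png",p);np.save(f"pics/{n}3.npy",d)
E
```

```text
hit True [ 0.5999 -0.3078  0.1377] expected z 0.13699999999999998 force [-1.1 -1.3  4.4]
t 17.85
cup closed 0.056 F 30.187498818850145 tcp [ 0.4441 -0.0361  0.0949]
lifted open 0.0558 t 21.5917
hit True [ 0.5931 -0.1954  0.0994] expected z 0.099 force [ 0.5 -0.1  3.2]
t 25.6833
tamper closed 0.0335 F 58.849554006010294 tcp [ 0.4357 -0.2863  0.123 ]
lifted open 0.0338 t 28.6833
```

View pics/side3.png

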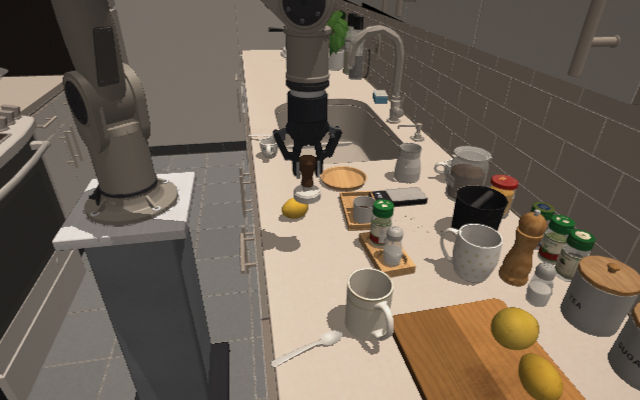

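The jar (381,222) and shaker (394,247) are in the stand, and the cup (364,210) is in the nearer bay. The tamper is held upright at (308,180).

```bash
python3 - <<'E'
from h import *
place("tamper")
pick("lemon",35)
place("lemon")
env.reach([.47,.019,.26],quat(0))
env.reach([.45,.30,.30],quat(0))
np.seterr(invalid='ignore')
env.dwell(.5)
for nm in("side","top"):
    p,d=camera(nm);cv2.imwrite(f"pics/{nm}4.png",p);W=cloud(nm,d).reshape(-1,3)
    for n,(c,f) in D.items():
        q=W[(np.hypot(*(W[:,:2]-c).T)<.034)&(W[:,2]>.03)&(W[:,2]<.15)];zt=np.percentile(q[:,2],97);h=q[q[:,2]>zt-.012]
        print(nm,n,"top z %.3f"%zt,"mid-hi minus target (mm)",(((h.min(0)+h.max(0))/2)[:2]-c)*1e3//1,"all",(((q.min(0)+q.max(0))/2)[:2]-c)*1e3//1)
a=cv2.imread("pics/top4.png")[120:250,170:490];cv2.imwrite("pics/topc4.png",cv2.resize(a,None,fx=2.5,fy=2.5,interpolation=2))
E
```

```text
hit True [ 0.5998 -0.1167  0.1277] expected z 0.127 force [-1.9 -0.2  5.6]
t 33.0333
lemon closed 0.0547 F 33.59982596710324 tcp [ 0.4239 -0.1516  0.0929]
lifted open 0.0549 t 36.9833
hit True [0.5939 0.0193 0.0983] expected z 0.098 force [1.5 0.4 1.2]
t 41.1917
side shaker top z 0.097 mid-hi minus target (mm) [-2. -2.] all [-3. -5.]
side jar top z 0.115 mid-hi minus target (mm) [-2.  1.] all [-2.  1.]
side cup top z 0.056 mid-hi minus target (mm) [-2.  1.] all [-2.  1.]
side tamper top z 0.100 mid-hi minus target (mm) [-2. -1.] all [-2. -1.]
side lemon top z 0.060 mid-hi minus target (mm) [-2. -8.] all [  0. -10.]
top shaker top z 0.100 mid-hi minus target (mm) [-1.  2.] all [-4.  1.]
top jar top z 0.118 mid-hi minus target (mm) [0. 3.] all [-1.  4.]
top cup top z 0.058 mid-hi minus target (mm) [0. 0.] all [0. 0.]
top tamper top z 0.103 mid-hi minus target (mm) [-2.  1.] all [-5.  1.]
top lemon top z 0.062 mid-hi minus target (mm) [-1. -1.] all [-1. -2.]
```

View pics/topc4.png

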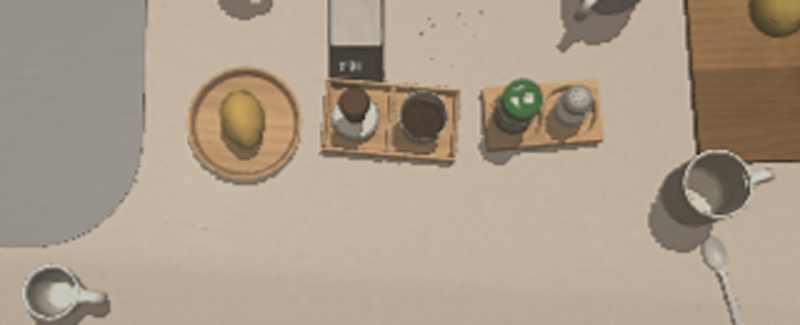

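View pics/side4.png

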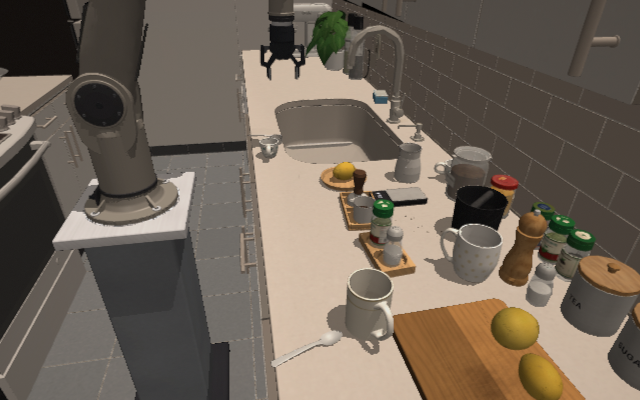

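All five things are seated within a few millimetres of their targets and at the expected heights. The crop shows the lemon (242,118), tamper (355,110), cup (423,115), jar (520,100) and shaker (575,102) in place, and the mug and espresso cup have not moved.

```bash
python3 -c "
from cell import env,job
print(job.job_done(), env.get_state()['time'])"
```

```text
the job is handed in; nothing more can be done
the job is handed in; nothing more can be done
```

I handed the job in with all five things in their places, at about 45 s of the 131 s allowed; the last pictures show them seated and the mug and espresso cup unmoved, but the judge's verdict was not returned.

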